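# Wind the back gauge until the book block meets the trim line

## Task

Turn the three-spoked handwheel of the trimmer clockwise (seen from above) by pushing on its spokes with a shut fingertip, so that the back gauge slides the book block along the bed until the block's leading edge lies on the red line, and do not run it past the line: the gauge only pushes and cannot pull it back. Move the block only through the wheel, never touching or lifting the block, its weight or the gauge, leave the gauge up against the block and the weight standing on it, and leave the other things on the bench alone.

Things in the scene. Friction and masses are not known exactly. Their poses are not given: they have to be found in the camera images.
- trimmer: Fixed trimmer. Origin on the bench under the wheel's axis; y: the way the gauge pushes the block, z up. Green gearbox 92 x 92 mm, 50 high (collar to 60) under the wheel; green neck 50 wide, 46 high joins it to the aluminium bed (250 in x, y = 70 to 350, top 20 above the bench). Dark side fence along the bed's -x edge, top 50 above the bench.
- handwheel: Rimless steel wheel, vertical axis. Origin on the axis at spoke mid-height, 85 mm above the bench. Three level spokes, 14 mm thick, 120 degrees apart, with black 22 mm balls centred 88 mm out; hub 36 mm across, top 18 mm above origin. Turning clockwise seen from above advances the gauge 12 mm per radian; jobs need 1 to 5.2 rad. Friction holds it where left: 3 to 6 N of push at 55 mm; no coasting.
- spoke0 (a point): point on the centre line of one spoke, 55 mm from the axis; turns with the wheel
- spoke1 (a point): the same on the second spoke
- spoke2 (a point): the same on the third spoke
- gauge: Green back gauge on the bed, a plate 200 x 14 x 36 mm across the bed (along x), its top 57 mm above the bench, with a steel push rod behind; slides along the trimmer's y, driven by the handwheel only.
- gauge_face (a point): centre of the gauge's pushing face (the face toward the block). Axes as the trimmer's.
- book_block: Loose white book block lying flat on the bed between gauge and red line, 146 mm (own x, along the trimmer's y) by 200 mm by 42 mm high. Origin at the centre of its underside; own +x points to the red line. It starts 0 to 18 mm clear of the gauge and square to it within 0.02 rad.
- block_front (a point): middle of the block's leading face (toward the red line), half-way up, 73 mm from the block's centre
- block_back (a point): middle of the block's rear face (toward the gauge), half-way up
- trim_line: Red line across the bed, 3 mm wide and flat, parallel to the gauge; it lies at a different distance each time, 5 to 50 mm beyond the block's leading edge at the start. Origin on the line's middle, on the bed's top; its y axis is the trimmer's y. The block slides over it freely.
- book_weight: Black iron weight 50 x 85 x 60 mm with a wooden knob, standing on the block; rides along with it. Origin at the centre of its underside.
- stamp: Bystander: wooden-handled stamp, 26 x 50 x 68 mm, standing loose about 14 cm from the wheel's axis. Origin under its centre.
- wax: Bystander: yellow-brown cake of beeswax, 31 x 45 x 19 mm, loose, about 16 cm from the wheel's axis. Origin under its centre.
- reel: Bystander: reel of brown thread with whitish ends, 36 mm across, 45 mm high, standing loose about 13 cm from the wheel's axis. Origin under its centre.
Things that resemble listed ones, but are neither listed nor needed, are in the scene too. There is more than one size of the book_weight; the one meant has the size given above.

How it is judged:
By the outcome, as a careful person would: the job done as asked, in the order asked, and still so for the second after the job is handed in, with the robot touching nothing.
It also fails if it takes over 48 s, if anything falls off the work surface, if the arm or the gripper's body presses on something with over 40 N, if the wrist force passes 120 N, or if a joint passes its speed limit or range.

## Robot

A 6-joint arm with a two-finger parallel gripper is mounted at the origin on the work surface; the furniture and walls round the work are solid. World frame = base frame: x ahead of the robot, y to its left, z up, the work surface at z = 0. Lengths are in mm, angles in degrees, forces in N, time in s.
With the tool pointing down it reaches from about 350 to 850 mm from the base axis. Payload 8.1 kg.
Tool frame: the origin (TCP) lies midway between the tips of the shut fingers; the grasp point (between the pads) lies 19 mm behind it (r.grasp_offset is the distance from the TCP to the grasp point, in mm); z points along the fingers, x is the direction in which the jaws open and shut, and the axes are right-handed (so a half turn about z gives the same grasp; the last joint's range is limited). The gripper opens to 85 mm and grips with 20 to 120 N. Pads are 22 mm wide; open, the fingers measure 114 mm over their backs; the gripper's body (76 mm by 85 mm) begins 54 mm behind the grasp point. The pads swing forward as they close: fully open they stand 13 mm farther back than shut.
Start: joints at [69.305, 7.471, 85.268, -0, 87.261, -4.893], TCP at [163.368, 577.335, 208.092] pointing down, gripper open.
Joint ranges: [-169.43, 169.43], [-51.17, 129.36], [1.28, 143.12], [-76.62, 256.62], [0, 156.53], [-152.29, 152.29]. Speed limits (degrees/s): [136.94, 136.94, 159.86, 180, 180, 180].

## Interface

Orientations are given as [roll, pitch, yaw] about the fixed x, y, z axes, in that order (R = Rz(yaw) Ry(pitch) Rx(roll)).
In Python, from bench import r, optics, hand_in gives the robot as it stands.
- The arm moves only by the shell command python3 -m pendant 'ROWS' [FORCE]. ROWS is JSON, a list of rows, each a list of 5 numbers: the opening, from 0 (shut) to 1 (fully open), then the shift along the tool's x, y, z in mm, then the turn about the tool's z in degrees. A call has 1 to 10 rows; each row shifts and turns the commanded pose from where the row before left it, along the tool's axes as they then stand; what a row does not reach is not made up. A row lasts 1/10 s, in which the tool goes at most 50 mm and 8.59 degrees, less where a joint would pass 70% of its speed; a pose out of reach is approached as far as the arm can. A call with a gripper value outside its range is refused whole. The fingers move at their own pace and stop on an object; FORCE is the grip in N (left out, the last holds). Time passes only in rows, so rows that do not move let the fingers close. It gives the time, the measured TCP pose, the force and the opening at its end, in the units of the state.
- r.sense(): the state, without advancing time (a new reading comes with each control period).
- optics.snapshot(name): name is "side" or "top"; returns (picture, depth): 384x512x3 uint8, blue, green, red; 384x512 float32, mm along the optical axis (not along the pixel's ray), 0 where there is no reading.
- optics.camera_params(name): a dict with "camera_matrix" (3x3 intrinsics, pixels), "eye" and "orientation" of the camera in the world. Camera axes: x right, y down, z forward; pixel columns grow to the right and rows downward; lengths in mm; the calibration is good to about 2 mm. A picture is of the moment at which its call begins. camera_params takes no time and is no camera call.
- hand_in(): hands the job in, once; it reports no verdict.
Trained networks look in the newest picture that a camera, given by its name, has taken for a name from the list of things; names that differ only in an ending like _2 or _b are one class to them, and where a whole thing is asked for, a point or a joint stands for the part that bears it (a point fixed in the world has none). Each returns a list of dicts, best first, with "score" (0 to 1); they miss things now and then, are a little off and sometimes report something else, mostly with a low value. They report only what shows in the picture. A call takes as long as a camera call. They do not tell look-alikes from the thing itself.
- optics.search_frame(camera, query): "at" ([x, y, z] in mm, in world coordinates, good to about 4 mm: the middle of the surface that is visible of it).
The state is a dict: "time": time; "joint_pos": joint angles; "qd": joint speeds; "joint_efforts": joint torques, N m; "tool_pos": TCP position; "tcp_rot": TCP orientation; "ft_force": force on the tool from outside, world axes, zero at the start; "wrist_torque": the same for the moment, N m; "finger_gap": finger opening in mm.
Only numpy, scipy, OpenCV 4.12 (cv2) and the standard library are available. Lean on these libraries where they do the work, as an engineer would, in place of code of your own. Each camera call takes 0.05 s, during which the arm holds its last target. There are 200 camera calls.

## Working session

There is one attempt and no reset: what is moved stays moved. The work goes in short steps, Python scripts to look and compute and a shell command to move; the robot and the scene stay as the last step left them, time stands still between calls to the robot, and variables do not carry over. Pictures are saved under pics/ and viewed, about 8 in all and at most 12, crops included, and the job is handed in when it is done.

```bash
ls; mkdir -p pics; cat > h.py <<'E'
import numpy as np, cv2
from scipy.spatial.transform import Rotation as R
from bench import r, optics, hand_in
def cam(n):
    p=optics.camera_params(n); K=np.array(p["camera_matrix"]); o=np.array(p["orientation"])
    Rm=o if o.shape==(3,3) else R.from_euler('xyz',o,degrees=True).as_matrix()
    return K,np.array(p["eye"]),Rm
def cloud(n,d):
    K,e,Rm=cam(n); v,u=np.mgrid[:d.shape[0],:d.shape[1]]
    P=np.stack([(u-K[0,2])/K[0,0]*d,(v-K[1,2])/K[1,1]*d,d],-1)
    return P@Rm.T+e
def proj(n,P):
    K,e,Rm=cam(n); q=(np.atleast_2d(P)-e)@Rm@K.T; return q[:,:2]/q[:,2:]
E
python3 - <<'E'
from h import *
print(optics.camera_params("top"),optics.camera_params("side"))
for n in("top","side"):
    p,d=optics.snapshot(n); cv2.imwrite(f"pics/{n}0.png",p); np.save(f"{n}0.npy",d)
    for q in ["handwheel","spoke0","gauge_face","block_front","block_back","trim_line","book_weight","stamp","wax","reel","trimmer"]:
        print(n,q,[(np.round(a["at"]).tolist(),round(a["score"],2)) for a in optics.search_frame(n,q)][:4])
print(r.sense())
E
```

```text
pics
{'camera_matrix': array([[493.78844732,   0.        , 260.27681961],
       [  0.        , 493.78844732, 197.31825205],
       [  0.        ,   0.        ,   1.        ]]), 'eye': array([ 401.39130557,  309.30163485, 1502.71195436]), 'orientation': array([-175.71680151,   -1.18959472,  -90.93892849])} {'camera_matrix': array([[479.41715603,   0.        , 255.88726619],
       [  0.        , 479.41715603, 187.6440148 ],
       [  0.        ,   0.        ,   1.        ]]), 'eye': array([1269.01711248, 1051.72017849,  724.13573595]), 'orientation': array([-1.21655219e+02,  1.30935687e-01,  1.36007132e+02])}
top handwheel [([402.0, 344.0, 90.0], 0.8), ([576.0, 266.0, 92.0], 0.18)]
top spoke0 [([403.0, 340.0, 92.0], 0.91)]
top gauge_face [([508.0, 297.0, 61.0], 0.93)]
top block_front [([601.0, 263.0, 68.0], 0.97)]
top block_back []
top trim_line [([697.0, 198.0, 19.0], 0.63)]
top book_weight [([575.0, 262.0, 91.0], 0.89), ([574.0, -17.0, 20.0], 0.81), ([318.0, 602.0, 46.0], 0.66)]
top stamp []
top wax [([262.0, 349.0, 13.0], 0.44), ([407.0, 342.0, 91.0], 0.44)]
top reel []
top trimme
[... 582 characters left out ...]
mmer [([632.0, 340.0, 24.0], 0.65)]
{'time': 1.2, 'joint_pos': array([ 6.93034635e+01,  7.47301904e+00,  8.52688173e+01, -1.70695069e-03,
        8.72643298e+01, -4.89328592e+00]), 'qd': array([-0.00593034, -0.02418232, -0.04982443, -0.05381342, -0.08066131,
        0.07875827]), 'joint_efforts': array([ 1.00609479e-03, -5.69307232e+01, -5.00873423e+01, -1.71800789e-04,
        6.37223111e-04, -2.24658197e-05]), 'tool_pos': array([163.38239343, 577.29617215, 208.06312883]), 'tcp_rot': array([1.79998827e+02, 6.28913105e-03, 7.41968309e+01]), 'ft_force': array([0.31959325, 0.81332353, 0.4621995 ]), 'wrist_torque': array([ 0.01442762,  0.03295688, -0.05867503]), 'finger_gap': 85.74278804696102}
```

```bash
python3 - <<'E'
from h import *
p=cv2.imread("pics/top0.png"); c=p[40:300,130:430]; cv2.imwrite("pics/a.png",cv2.resize(c,None,fx=2.3,fy=2.3,interpolation=cv2.INTER_CUBIC)); 
p=cv2.imread("pics/side0.png"); cv2.imwrite("pics/b.png",cv2.resize(p,(768,576)))
E
```

```text
(no output)
```

View pics/a.png

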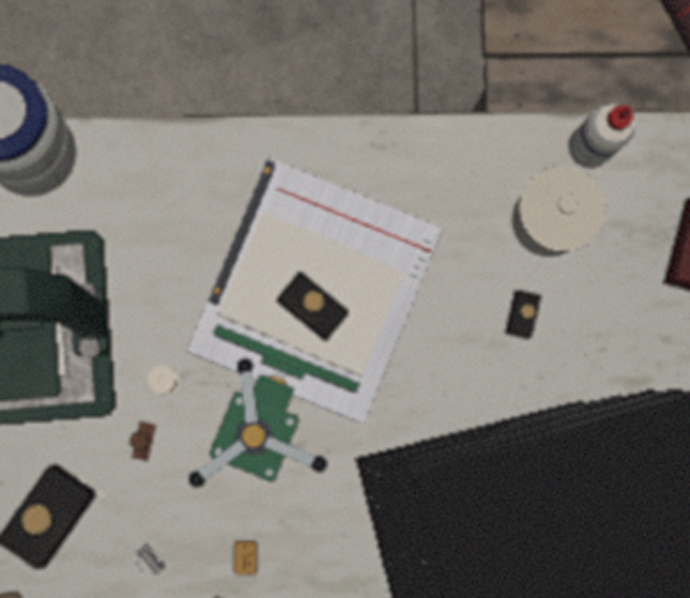

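View pics/b.png

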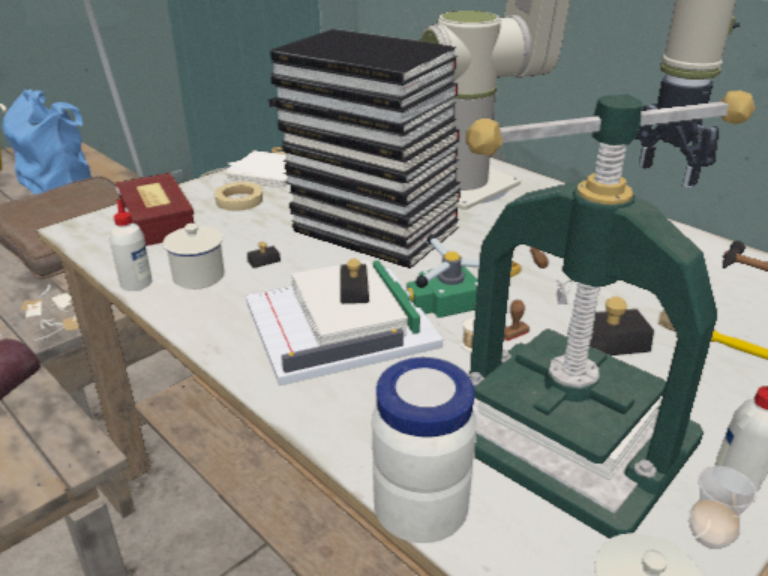

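```bash
cat >> h.py <<'E'
def ray(n,uv,z):
    K,e,Rm=cam(n); uv=np.atleast_2d(uv).astype(float)
    d=np.c_[(uv-[K[0,2],K[1,2]])/[K[0,0],K[1,1]],np.ones(len(uv))]@Rm.T
    return e+d*((z-e[2])/d[:,2])[:,None]
E
python3 - <<'E'
from h import *
p=cv2.imread("pics/top0.png"); d=np.load("top0.npy"); C=cloud("top",d)
f=p.astype(int)
# balls
for c in [(245,366),(197,479),(319,463)]:
    u,v=np.array(c)/2.3+[130,40]; u,v=int(u),int(v)
    w=f[v-6:v+7,u-6:u+7].max(2); m=w<70; vv,uu=np.nonzero(m)
    uv=[uu.mean()+u-6,vv.mean()+v-6]; print("ball",m.sum(),ray("top",uv,88)[0].round(1), C[v-1:v+2,u-1:u+2].reshape(-1,3).mean(0).round(1))
u,v=np.array((253,436))/2.3+[130,40]
print("hub", ray("top",(u,v),103).round(1), np.median(C[int(v)-1:int(v)+3,int(u)-1:int(u)+3].reshape(-1,3),0).round(1))
def line(m,z,nm):
    vv,uu=np.nonzero(m); P=ray("top",np.c_[uu,vv],z)[:,:2]; c=P.mean(0); s=np.linalg.svd(P-c)[2][0]
    print(nm,len(P),c.round(1),"ang",np.degrees(np.arctan2(s[1],s[0])).round(2), "depthz",np.median(C[m][:,2]).round(1), 'ext',np.ptp((P-c)@s).round(1))
b,g,rr=f[...,0],f[...,1],f[...,2]
roi=np.zeros(b.shape,bool); roi[100:160,240:330]=1
line(roi&(rr-g>40),20,"red")
roi[:]=0; roi[170:215,215:290]=1
m=roi&(g-rr>25)&(C[...,2]>51)&(C[...,2]<62)
m2=cv2.morphologyEx(m.astype(np.uint8),cv2.MORPH_OPEN,np.ones((2,2)))>0
line(m2,57,"gauge")
# stack height
for uv in[(400,500),(500,430),(620,500)]:
    q=np.array(uv)/2.3+[130,40]; print("stack",C[int(q[1]),int(q[0])].round(0))
q=np.array((358,458))/2.3+[130,40]; print("stack corner",ray("top",q,250).round(0))
for nm,uv,z in[("stamp",(143,440),40),("wax",(245,557),19),("reel",(162,380),45),('bigweight',(36,518),60)]:
    q=np.array(uv)/2.3+[130,40]; print(nm,ray("top",q,z)[0].round(0),C[int(q[1]),int(q[0])].round(0))
E
```

```text
ball 22 [503.9 348.3  88. ] [502.5 347.7  96.4]
ball 25 [364.3 409.7  88. ] [364.3 408.9  95.4]
ball 27 [380.4 257.   88. ] [381.6 258.5  96.4]
hub [[415.2 337.3 103. ]] [415.4 336.  102.4]
red 48 [694.4 188.7] ang -113.2 depthz 19.8 ext 180.3
gauge 197 [512.1 294.3] ang -113.28 depthz 56.6 ext 190.9
stack [341. 173. 221.]
stack [419.  60. 236.]
stack [344. -29. 379.]
stack corner [[388. 219. 250.]]
stamp [413. 480.  40.] [414. 476.  72.]
wax [260. 351.  19.] [260. 353.  14.]
reel [489. 454.  45.] [490. 455.  47.]
bigweight [317. 612.  60.] [319. 608.  84.]
```

```bash
cat >> h.py <<'E'
A=np.array([416.2,338.3]); TH=np.radians(-23.25); Y=np.array([np.cos(TH),np.sin(TH)]); X=np.array([Y[1],-Y[0]])
def rect(n,p,z,x0,x1,y0,y1,s=0.5):
    xs=np.arange(x0,x1,s); ys=np.arange(y0,y1,s); gx,gy=np.meshgrid(xs,ys)
    W=A+gx[...,None]*X+gy[...,None]*Y
    uv=proj(n,np.c_[W.reshape(-1,2),np.full(gx.size,z)]).reshape(gx.shape+(2,)).astype(np.float32)
    return cv2.remap(p,uv[...,0],uv[...,1],cv2.INTER_CUBIC),xs,ys
E
python3 - <<'E'
from h import *
for n in("top","side"):
    p=cv2.imread(f"pics/{n}0.png")
    a=rect(n,p,20,-140,140,60,360,1)[0]; b=rect(n,p,62,-140,140,60,360,1)[0]
    cv2.imwrite(f"pics/r{n}.png",np.hstack([a,b])[::-1])
a=cv2.imread("pics/rtop.png");b=cv2.imread("pics/rside.png")
cv2.imwrite("pics/c.png",np.vstack([a,b]))
E
```

```text
(no output)
```

View pics/c.png

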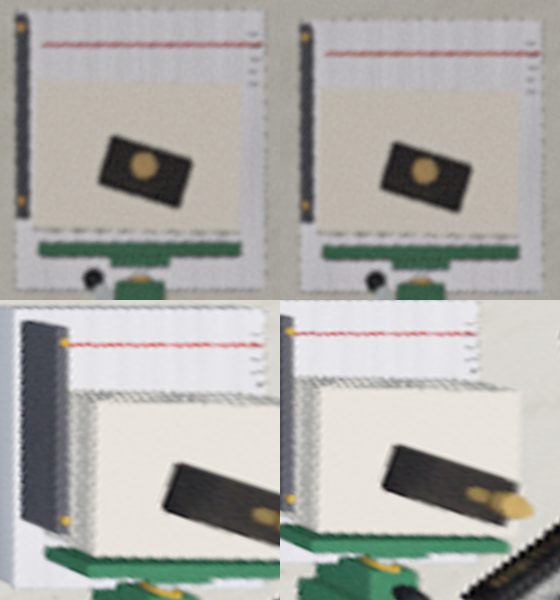

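```bash
cat >> h.py <<'E'
def step(y,s):   # 50% crossing of a step by sigmoid fit
    from scipy.optimize import curve_fit
    g=np.gradient(cv2.GaussianBlur(s.reshape(-1,1),(1,9),0).ravel()); y0=y[np.argmax(abs(g))]
    q,_=curve_fit(lambda t,a,b,c,w:a+b/(1+np.exp(-(t-c)/w)),y,s,[s[0],s[-1]-s[0],y0,1.5],maxfev=20000)
    return q[2]
def red(n,p,x0,x1,y0=300,y1=330):
    a,_,ys=rect(n,p,20,x0,x1,y0,y1); a=a.astype(float).mean(1); s=a[:,2]-a[:,1]; s=np.clip(s-np.median(s)-0.3*(s.max()-np.median(s)),0,None); return (s*ys).sum()/s.sum()
def edge(n,p,z,x0,x1,y0,y1,f=lambda a:a[:,2]-a[:,0]):
    a,_,ys=rect(n,p,z,x0,x1,y0,y1); return step(ys,f(a.astype(float).mean(1)))
gr=lambda a:a.mean(1)
gg=lambda a:a[:,1]-a[:,2]
def measure(k,yf=270,yg=113):
    out={}
    for n in("top","side"):
        p,d=optics.snapshot(n); cv2.imwrite(f"pics/{n}{k}.png",p)
        rep(n,p,yf,yg)
def rep(n,p,yf,yg):
    np.set_printoptions(precision=2,suppress=True)
    S=[(-90,-60),(-60,-30),(-30,0),(0,30),(30,60),(60,90)]
    def T(f):
        o=[]
        for s in S:
            try:o.append(f(*s))
            except Exception as e:o.append(np.nan)
        return np.array(o)
    print(n,"red",T(lambda a,b:red(n,p,a,b)))
    print(" front z62",T(lambda a,b:edge(n,p,62,a,b,yf-14,yf+14 if n=="top" else yf+8)))
    if n=="side": print(" front z20",T(lambda a,b:edge(n,p,20,a,b,yf-9,yf+9,gr)))
    print(" gauge face z57",T(lambda a,b:edge(n,p,57,a,b,yg-5,yg+(8 if n=="top" else 5),gg)))
    if n=="top": print(" back z62",T(lambda a,b:edge(n,p,62,a,b,yf-146-6,yf-146+10)))
E
python3 - <<'E'
from h import *
for n in("top","side"): rep(n,cv2.imread(f"pics/{n}0.png"),270,113)
p=cv2.imread("pics/side0.png")
a,_,ys=rect("side",p,20,-40,40,255,325,2); print(np.c_[ys,a.mean(1)])
a,_,ys=rect("top",cv2.imread("pics/top0.png"),62,10,80,96,140,2); print(np.c_[ys,a.mean(1)])
E
```

```text
top red [314.52 314.63 314.68 314.61 314.72 314.68]
 front z62 [271.64 271.16 270.5  269.99 269.3  268.71]
 gauge face z57 [113.24 113.15 113.38 113.21 113.31 113.37]
 back z62 [124.84 124.28 123.33 122.84 122.05 121.81]
side red [314.84 314.45 314.49 314.54 314.33 314.48]
 front z62 [271.81 271.59 271.3  270.08 269.94 268.75]
 front z20 [268.86 268.72 268.86 268.06 267.12 267.22]
 gauge face z57 [116.07 116.04 115.91 116.62 116.81 116.68]
[[255.   212.62 219.07 223.7 ]
 [257.   193.38 199.07 202.28]
 [259.   179.55 184.72 186.35]
 [261.   179.38 183.7  185.05]
 [263.   177.32 181.1  182.2 ]
 [265.   174.7  177.82 178.62]
 [267.   186.78 187.65 188.47]
 [269.   213.9  211.45 212.22]
 [271.   231.53 227.43 227.88]
 [273.   234.93 230.68 231.22]
 [275.   233.95 229.88 230.53]
 [277.   233.8  229.9  230.28]
 [279.   233.95 229.72 230.28]
 [281.   234.2  230.07 230.7 ]
 [283.   234.15 230.03 230.35]
 [285.   233.82 229.68 230.15]
 [287.   233.95 229.6  230.38]
 [289.   234.15 229.93 230.28]
 [291.   233.93 229.93 230.4 ]
 [293.   233.95 229.72 230.5 ]
 [295.   233.97 229.72 230.47]
 [297
[... 412 characters left out ...]
  229.75 230.22]]
[[ 96.   147.14 150.34 141.71]
 [ 98.   124.2  128.69 119.09]
 [100.    92.29 100.8   85.66]
 [102.    71.97  88.03  61.46]
 [104.    68.31  89.14  54.03]
 [106.    69.89  91.43  54.43]
 [108.    68.46  90.11  52.66]
 [110.    70.23  90.71  55.54]
 [112.    89.   103.43  78.91]
 [114.   126.34 131.51 121.8 ]
 [116.   164.69 162.97 162.94]
 [118.   181.89 178.54 180.89]
 [120.   176.83 175.4  178.43]
 [122.   162.06 164.54 168.23]
 [124.   155.23 161.54 166.49]
 [126.   161.8  170.34 176.37]
 [128.   170.46 179.09 185.66]
 [130.   173.17 182.46 189.03]
 [132.   172.57 182.   188.86]
 [134.   172.46 181.57 188.8 ]
 [136.   172.83 181.8  188.6 ]
 [138.   173.11 181.97 188.74]]
```

```bash
python3 - <<'E'
from h import *
C=cloud("top",np.load("top0.npy")); D=cloud("side",np.load("side0.npy"))
np.set_printoptions(precision=0,suppress=True)
# stack max heights map, 40mm cells
print("stack heights rows x=180.., cols y=-120..")
P=np.concatenate([C.reshape(-1,3),D.reshape(-1,3)])
ys=np.arange(-120,280,30)
print("y",ys)
for x in range(150,480,30):
    print(x,[int(np.percentile(q,98)) if len(q:=P[(abs(P[:,0]-x)<15)&(abs(P[:,1]-y)<15)][:,2])>3 else -1 for y in ys])
# arm near az 69: height profile vs radius
az=np.radians(69.3); u=np.array([np.cos(az),np.sin(az)]); n=np.array([-u[1],u[0]])
for z in range(180,800,30):
    q=P[(abs(P[:,2]-z)<15)]; s=q[:,:2]@u; l=q[:,:2]@n; k=(abs(l)<110)&(s>-100)&(s<800)
    if k.sum()>3: print("z",z,"radial",np.percentile(s[k],[2,50,98]),"lat",np.percentile(l[k],[2,98]),k.sum())
E
```

```text
stack heights rows x=180.., cols y=-120..
y [-120  -90  -60  -30    0   30   60   90  120  150  180  210  240  270]
150 [6, -1, -1, -1, -1, -1, -1, 3, 5, 7, 6, 7, 7, 6]
180 [-1, -1, -1, -1, -1, -1, 383, 383, 382, 305, 6, 5, 7, 5]
210 [-1, -1, 381, 383, 384, 384, 384, 383, 382, 315, 66, 6, 6, 6]
240 [384, 384, 384, 383, 384, 383, 384, 384, 383, 375, 110, 6, 5, 6]
270 [383, 383, 384, 384, 384, 383, 383, 384, 384, 381, 199, 7, 7, 4]
300 [384, 384, 384, 383, 383, 384, 384, 383, 383, 382, 224, 5, 5, 5]
330 [383, 384, 384, 383, 383, 383, 383, 384, 383, 382, 314, 8, 7, 6]
360 [383, 383, 385, 383, 383, 384, 383, 383, 383, 383, 379, 95, 9, 92]
390 [383, 383, 384, 383, 383, 383, 384, 382, 381, 379, 371, 111, 95, 98]
420 [383, 384, 383, 382, 380, 380, 377, 335, 316, 194, 6, 6, 5, 40]
450 [381, 381, 378, 361, 274, 6, 6, 5, 6, 7, 24, 25, 24, 47]
z 180 radial [28. 61. 73.] lat [-63.  47.] 284
z 210 radial [40. 64. 74.] lat [-57.  47.] 343
z 240 radial [ 45.  65. 650.] lat [-52.  57.] 411
z 270 radial [ -3.  67. 656.] lat [-93. 102.] 643
z 300 radial [-20. 533. 672.] lat [-93.  99.] 1145
z 330 radial [-37.  68. 669.] lat [-93. 101.] 1312
z 360 radial [-40.  50. 656.] lat [-94. 103.] 1387
z 390 radial [-39.  50. 636.] lat [-90.  98.] 1434
z 420 radial [573. 621. 641.] lat [ 8. 69.] 477
z 450 radial [578. 624. 642.] lat [ 8. 70.] 628
z 480 radial [579. 629. 641.] lat [ 9. 86.] 597
z 510 radial [575. 628. 641.] lat [ 9. 78.] 603
z 540 radial [519. 610. 640.] lat [-13.  63.] 140
z 570 radial [383. 503. 635.] lat [-16. -12.] 550
z 600 radial [370. 529. 642.] lat [-16.  52.] 905
z 630 radial [398. 590. 637.] lat [-15.  67.] 2668
z 660 radial [410. 500. 599.] lat [-13.   4.] 1111
```

View pics/top0.png

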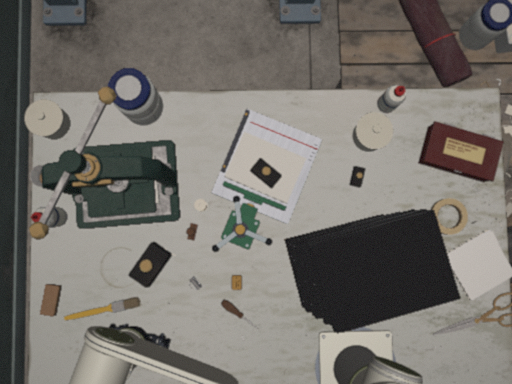

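```bash
python3 -m pendant '[[0,-15.1,24.7,0,0],[0,-15.1,24.7,0,0],[0,-15.1,24.7,0,0],[0,-15.1,24.7,0,0],[0,-15.1,24.7,0,0],[0,-15.1,24.7,0,0],[0,-15.1,24.7,0,0],[0,-15.1,24.7,0,0],[0,-15.1,24.7,0,0],[0,-15.1,24.7,0,0]]' 40
python3 -m pendant '[[0,0,0,10,-6.5],[0,0,0,10,-6.5],[0,0,0,10,-6.5],[0,0,0,10,-6.5],[0,0,0,10,-6.5],[0,0,0,10,-6.5],[0,0,0,10,-6.5],[0,0,0,10,-6.3],[0,0,0,0,0]]'
```

```text
time: 2.2
tool_pos: [360.6, 363.9, 208.2]
tcp_rot: [180.0, -0.0, 74.2]
ft_force: [0.2, 0.1, -0.7]
finger_gap: -0.0
time: 3.1
tool_pos: [359.0, 364.0, 126.6]
tcp_rot: [-179.8, 0.0, 126.1]
ft_force: [0.4, 0.0, 0.0]
finger_gap: -0.2
```

```bash
python3 -m pendant '[[0,0,0,15,0],[0,0,0,15,0],[0,0,0,15,0],[0,0,0,11.5,0],[0,0,0,0,0]]'
python3 -m pendant '[[0,0,4,0,0],[0,0,4,0,0],[0,0,3,0,0],[0,0,0,0,0]]'
```

```text
time: 3.6
tool_pos: [358.4, 363.5, 68.8]
tcp_rot: [-179.7, 0.0, 126.0]
ft_force: [-0.1, 0.1, 0.8]
finger_gap: 0.2
time: 4.0
tool_pos: [369.7, 371.9, 72.4]
tcp_rot: [179.9, -0.0, 126.0]
ft_force: [0.9, -0.0, -0.6]
finger_gap: 0.0
```

```bash
python3 -m pendant '[[0,1.36,4.78,0,5],[0,1.36,4.78,0,5],[0,1.36,4.78,0,5],[0,1.36,4.78,0,5],[0,1.36,4.78,0,5],[0,1.36,4.78,0,5]]'
python3 - <<'E'
from h import *
optics.snapshot("top")
p,d=optics.snapshot("top"); cv2.imwrite("pics/top1.png",p)
cv2.imwrite("pics/d.png",cv2.resize(p[150:290,180:330],None,fx=4,fy=4,interpolation=cv2.INTER_CUBIC))
s=r.sense(); print(s["tool_pos"],s["tcp_rot"],s["ft_force"])
E
```

```text
time: 4.6
tool_pos: [391.9, 390.2, 71.9]
tcp_rot: [180.0, -0.0, 95.8]
ft_force: [-0.2, 0.1, 0.3]
finger_gap: 0.0
[392.19179383 390.28348812  71.98767008] [ 1.79959021e+02 -2.35357504e-02  9.59071697e+01] [ 0.99030659 -0.50402646  0.45265366]
```

View pics/d.png

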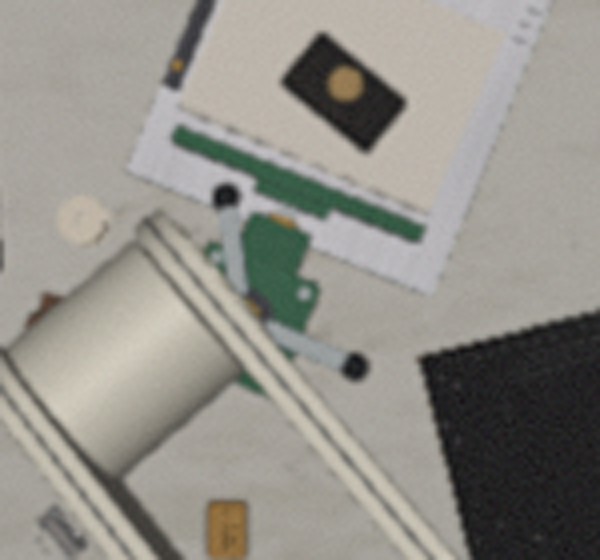

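```bash
python3 - <<'E'
from h import *
p,d=optics.snapshot("side"); cv2.imwrite("pics/side1.png",p)
cv2.imwrite("pics/e.png",cv2.resize(p[80:260,200:440],None,fx=3.3,fy=3.3,interpolation=cv2.INTER_CUBIC))
for z,q in [(72,(392.2,390.3)),(85,(364.3,409.7)),(85,(503.9,348.3))]: print((proj("side",[*q,z])[0]-[200,80])*3.3)
E
```

```text
[400.57402708 337.02184411]
[442.93492965 319.48548318]
[266.65858514 354.50491518]
```

View pics/e.png

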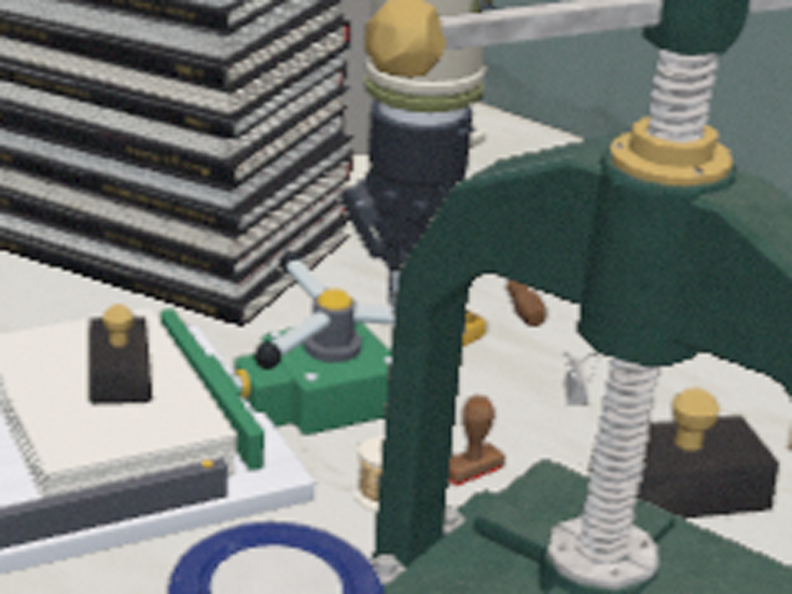

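```bash
python3 - <<'E'
from h import *
p=cv2.imread("pics/top1.png").astype(int)
for u,v in[(236,199),(269,241)]:
    w=p[v-6:v+7,u-6:u+7].max(2); m=w<70; vv,uu=np.nonzero(m)
    print(ray("top",[uu.mean()+u-6,vv.mean()+v-6],88)[0].round(1))
pic,d=optics.snapshot("side"); D=cloud("side",d)
for cx,cy in[(398,260),(398,280),(396,290),(396,296),(396,302),(396,308),(392,315),(385,315),(360,312),(388,240),(398,325)]:
    u,v=int(round(cx/3.3+200)),int(round(cy/3.3+80)); print((cx,cy),D[v,u].round(0),pic[v,u])
q=D.reshape(-1,3); k=(np.hypot(q[:,0]-392,q[:,1]-390)<45)&(q[:,2]>65)&(q[:,2]<150)
for z in range(65,150,10):
    s=q[k&(abs(q[:,2]-z)<5)]
    if len(s): print(z,len(s),s.min(0).round(0),s.max(0).round(0))
s=r.sense(); print(s["tool_pos"],s["joint_pos"],s["wrist_torque"])
E
```

```text
[504.2 348.3  88. ]
[380.4 257.   88. ]
(398, 260) [399. 388. 143.] [56 49 45]
(398, 280) [594. 538. 260.] [51 57 37]
(396, 290) [596. 537. 254.] [83 89 79]
(396, 296) [596. 538. 249.] [63 69 55]
(396, 302) [596. 539. 245.] [53 59 40]
(396, 308) [595. 538. 242.] [53 60 39]
(392, 315) [594. 535. 236.] [130 131 124]
(385, 315) [394. 375.  88.] [210 207 202]
(360, 312) [410. 361.  89.] [206 202 190]
(388, 240) [410. 386. 163.] [54 49 46]
(398, 325) [594. 541. 231.] [57 60 41]
65 2 [414. 356.  67.] [419. 356.  69.]
75 8 [409. 353.  71.] [417. 357.  79.]
85 44 [391. 353.  81.] [422. 381.  90.]
95 32 [391. 348.  90.] [419. 385.  99.]
105 6 [398. 377. 101.] [405. 387. 109.]
115 8 [398. 377. 111.] [407. 388. 119.]
125 10 [399. 377. 120.] [407. 389. 130.]
135 8 [399. 374. 132.] [406. 387. 138.]
145 45 [390. 357. 140.] [411. 392. 150.]
[391.61267061 389.96970058  71.72589646] [ 3.95621645e+01  6.37980263e+00  1.01123434e+02  2.61715765e-03
  7.24937435e+01 -5.65779819e+01] [-0.00310781  0.05204696 -0.00593382]
```

```bash
python3 - <<'E'
from h import *
p=cv2.imread("pics/side1.png")
cv2.imwrite("pics/f.png",cv2.resize(p[130:190,290:340],None,fx=10,fy=10,interpolation=cv2.INTER_CUBIC))
for z in (72,92,100,120): print(z,(proj("side",[391.6,390,z])[0]-[290,130])*10,(proj("side",[404,382,z])[0]-[290,130])*10)
E
```

```text
72 [314.4277828  520.04299677] [260.75300087 525.73120428]
92 [319.73363066 454.56489267] [265.61949314 460.17456677]
100 [321.88089269 428.06608419] [267.58899336 433.64338064]
120 [327.31261986 361.03453585] [272.5711669 366.528398 ]
```

View pics/f.png

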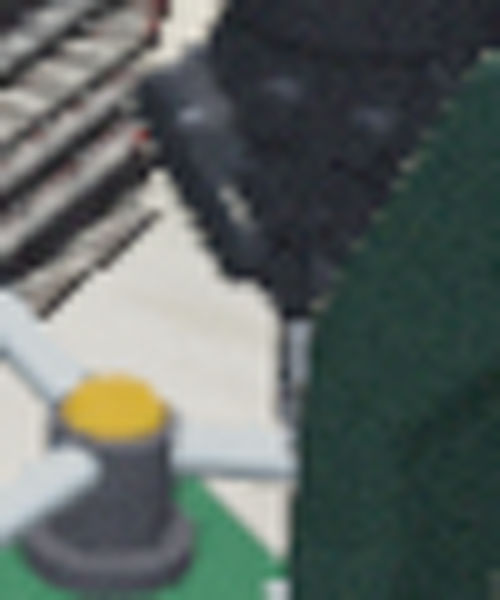

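```bash
python3 -m pendant '[[0,0,0,-20,0],[0,0,0,-20,0],[0,0,0,-20,0],[0,0,0,0,0]]'; python3 - <<'E'
from h import *
pic,d=optics.snapshot("side"); cv2.imwrite("pics/side2.png",pic); D=cloud("side",d)
s=r.sense(); t=s["tool_pos"]; print(t,s["finger_gap"])
q=D.reshape(-1,3); k=(np.hypot(q[:,0]-t[0],q[:,1]-t[1])<60)
for z in range(95,260,8):
    a=q[k&(abs(q[:,2]-z)<4)]
    if len(a): print(z,len(a),a.min(0).round(0),a.max(0).round(0))
cv2.imwrite("pics/g.png",cv2.resize(pic[100:190,280:350],None,fx=8,fy=8,interpolation=cv2.INTER_CUBIC))
print((proj("side",t)[0]-[280,100])*8)
E
```

```text
time: 5.2
tool_pos: [393.1, 391.3, 135.1]
tcp_rot: [179.7, -0.2, 96.1]
ft_force: [0.4, 1.1, 0.4]
finger_gap: 0.1
[392.4010119  390.73243591 133.24045159] -0.3046525171793482
95 47 [390. 343.  91.] [433. 381.  99.]
103 19 [406. 337.  99.] [428. 349. 104.]
159 3 [402. 387. 161.] [406. 395. 162.]
167 23 [397. 380. 163.] [407. 402. 171.]
175 23 [394. 380. 171.] [408. 404. 179.]
183 33 [388. 380. 179.] [407. 407. 187.]
191 38 [386. 380. 187.] [406. 406. 195.]
199 26 [395. 368. 195.] [409. 411. 203.]
207 62 [389. 361. 204.] [412. 422. 211.]
215 96 [380. 350. 211.] [412. 429. 219.]
223 73 [372. 349. 219.] [413. 433. 227.]
231 99 [383. 342. 227.] [413. 441. 235.]
239 94 [378. 335. 235.] [414. 450. 243.]
247 128 [374. 336. 243.] [415. 450. 251.]
255 128 [381. 336. 251.] [416. 450. 259.]
[344.95949057 494.43767776]
```

View pics/g.png

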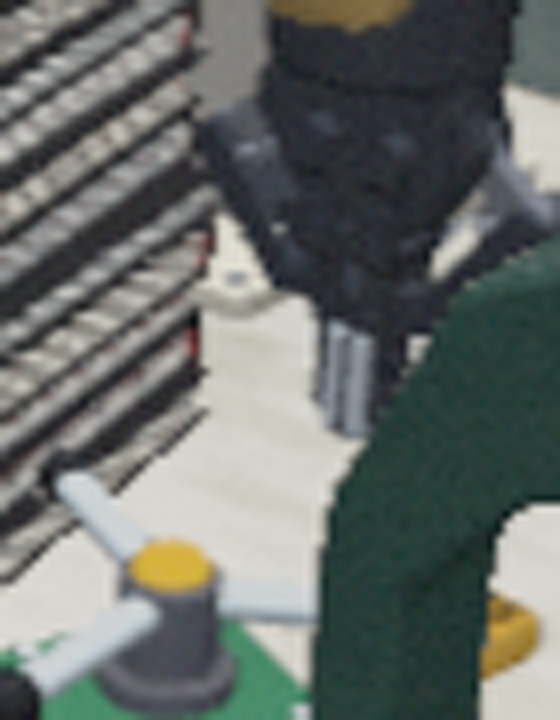

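```bash
python3 -m pendant '[[0,-1.77,-4.64,0,-5],[0,-1.77,-4.64,0,-5],[0,-1.77,-4.64,0,-5],[0,-1.77,-4.64,0,-5],[0,-1.77,-4.64,0,-5],[0,-1.77,-4.64,0,-5],[0,0,-14,0,0],[0,0,0,20,0],[0,0,0,20,0],[0,0,0,0,0]]'
python3 -m pendant '[[0,0,0,15,0],[0,0,0,15,0],[0,0,0,10,0],[0,0,0,5,0],[0,0,0,0,0]]'; python3 -m pendant '[[0,0,4,0,0],[0,0,4,0,0],[0,0,3,0,0],[0,0,0,0,0]]'
```

```text
time: 6.25
tool_pos: [354.8, 360.8, 87.3]
tcp_rot: [-179.6, 0.0, 126.1]
ft_force: [-0.9, 0.4, -0.6]
finger_gap: 0.2
time: 6.75
tool_pos: [356.9, 362.6, 45.5]
tcp_rot: [-179.9, 0.0, 126.0]
ft_force: [0.3, 0.2, -1.0]
finger_gap: 0.1
time: 7.15
tool_pos: [367.2, 370.1, 47.2]
tcp_rot: [179.9, -0.0, 126.0]
ft_force: [-0.3, -0.3, -0.4]
finger_gap: 0.0
```

```bash
python3 -m pendant '[[0,1.36,4.78,0,5],[0,1.36,4.78,0,5],[0,1.36,4.78,0,5],[0,1.36,4.78,0,5]]'; python3 - <<'E'
from h import *
p,d=optics.snapshot("top"); cv2.imwrite("pics/top3.png",p); p=p.astype(int)
C=cloud("top",d); b=p.max(2)
for u,v in[(236,199),(269,241)]:
    w=b[v-14:v+15,u-14:u+15]; z=C[v-14:v+15,u-14:u+15,2]; m=(w<70)&(z>85)&(z<105); vv,uu=np.nonzero(m)
    P=ray("top",[uu.mean()+u-14,vv.mean()+v-14],88)[0]; a=P[:2]-A; print(P.round(1),np.hypot(*a).round(1),np.degrees(np.arctan2(a[1],a[0])).round(1),m.sum())
print(r.sense()["ft_force"])
E
```

```text
time: 7.55
tool_pos: [379.8, 383.6, 46.6]
tcp_rot: [-179.9, -0.0, 105.8]
ft_force: [-3.6, 0.7, 0.8]
finger_gap: 0.0
[504.7 322.9  88. ] 89.9 -9.9 27
[359.9 269.6  88. ] 88.8 -129.4 24
[-3.37592458  0.02214135 -0.20682468]
```

```bash
python3 -m pendant '[[0,1.36,4.78,0,5],[0,1.36,4.78,0,5],[0,1.36,4.78,0,5],[0,1.36,4.78,0,5],[0,1.36,4.78,0,5],[0,1.36,4.78,0,5],[0,1.36,4.78,0,5],[0,1.36,4.78,0,5]]'; cat >> h.py <<'E'
def tip():
    s=r.sense(); y=np.radians(s["tcp_rot"][2]); a=s["tool_pos"][:2]-A; x=np.array([np.cos(y),np.sin(y)]); t=np.array([x[1],-x[0]])
    print("rad %.1f tan %.1f yaw %.1f z %.1f t %.2f"%(a@x,a@t,np.degrees(y),s["tool_pos"][2],s["time"]),s["ft_force"].round(1),"j6",s["joint_pos"][5].round(0))
E
python3 -c "
from h import *; tip()"
```

```text
time: 8.4
tool_pos: [417.6, 394.2, 46.8]
tcp_rot: [-179.9, -0.1, 65.9]
ft_force: [-3.6, 5.8, 0.2]
finger_gap: -0.5
rad 51.6 tan -21.5 yaw 65.9 z 46.8 t 8.40 [-3.6  5.8  0.2] j6 -28.0
```

```bash
python3 -m pendant '[[0,1.36,4.78,0,5],[0,1.36,4.78,0,5],[0,1.36,4.78,0,5],[0,1.36,4.78,0,5],[0,1.36,4.78,0,5],[0,1.36,4.78,0,5],[0,1.36,4.78,0,5],[0,1.36,4.78,0,5]]'; 
python3 -c "
from h import *; tip()
p,d=optics.snapshot('top'); cv2.imwrite('pics/top4.png',p); rep('top',p,272,133)
C=cloud('top',d); m=(p.max(2)<70)&(C[...,2]>86)&(C[...,2]<104)&(abs(np.hypot(C[...,0]-A[0],C[...,1]-A[1])-88)<10)
vv,uu=np.nonzero(m); P=ray('top',np.c_[uu,vv],88)[:,:2]-A; print(np.degrees(np.arctan2(P[:,1],P[:,0])).round(0))
"
```

```text
time: 9.2
tool_pos: [454.0, 377.9, 47.3]
tcp_rot: [-179.9, -0.2, 25.9]
ft_force: [1.0, 8.0, -2.1]
finger_gap: 0.3
rad 51.3 tan -19.1 yaw 25.9 z 47.3 t 9.20 [ 1.   8.  -2.1] j6 9.0
top red [314.55 314.57 314.7  314.62 314.76 314.72]
 front z62 [280.48 280.58 280.89 280.47 280.72 280.79]
 gauge face z57 [135.51 134.16 134.2  134.13 134.14 134.05]
 back z62 [127.35 133.51 133.34 133.26 133.62 133.51]
[-87. -87. -89. -89. -89. -90. -90. -90. -92. -92. -94. 147. 148. 149.
 151. 150. 152. 153.]
```

```bash
python3 -m pendant '[[0,0,-4,0,0],[0,0,0,-20,0],[0,0,0,-20,0],[0,0,0,-20,0],[0,-21.5,-0.7,0,-6],[0,-17.0,-7.5,0,0],[0,0,0,0,-8],[0,0,0,0,-8],[0,0,0,0,-8],[0,0,0,0,-8]]'; 
python3 -c "
from h import *; tip()
s=r.sense(); y=np.radians(s['tcp_rot'][2]); D=np.array([354.3,337.6])-s['tool_pos'][:2]; print(D@[np.cos(y),np.sin(y)],D@[np.sin(y),-np.cos(y)])"
```

```text
time: 10.25
tool_pos: [413.3, 368.3, 106.6]
tcp_rot: [180.0, 0.0, 64.5]
ft_force: [0.3, 0.2, -0.2]
finger_gap: -0.0
rad 25.8 tan -15.5 yaw 64.5 z 106.6 t 10.25 [ 0.3  0.2 -0.2] j6 -28.0
-53.11837887944682 -40.063568809631086
```

```bash
python3 -m pendant '[[0,-17.7,-13.4,0,0],[0,-17.7,-13.4,0,0],[0,-17.7,-13.3,0,0],[0,0,0,0,-8.5],[0,0,0,0,-8.5],[0,0,0,0,-8.5],[0,0,0,0,-8.5],[0,0,0,0,-8.5],[0,0,0,0,-8.5],[0,0,0,0,-8.5]]'; python3 -m pendant '[[0,0,0,0,-8.5],[0,0,0,0,-8.5],[0,0,0,0,-8.5],[0,0,0,0,0]]'
python3 -c "
from h import *; tip()
p,d=optics.snapshot('top'); 
C=cloud('top',d); m=(p.max(2)<70)&(C[...,2]>86)&(C[...,2]<104)&(abs(np.hypot(C[...,0]-A[0],C[...,1]-A[1])-88)<10)
vv,uu=np.nonzero(m); P=ray('top',np.c_[uu,vv],88)[:,:2]-A; print(np.degrees(np.arctan2(P[:,1],P[:,0])).round(0))"
```

```text
time: 11.25
tool_pos: [354.1, 338.1, 106.6]
tcp_rot: [-180.0, 0.0, 124.0]
ft_force: [1.0, 0.5, -0.9]
finger_gap: 0.3
time: 11.65
tool_pos: [354.1, 338.1, 106.6]
tcp_rot: [-180.0, 0.0, 149.3]
ft_force: [0.2, -0.5, 0.6]
finger_gap: 0.2
rad 53.3 tan -31.9 yaw 149.3 z 106.6 t 11.65 [ 0.2 -0.5  0.6] j6 -112.0
[ 28.  26.  24.  23.  30.  28.  27.  25.  24.  22.  31.  29.  28.  26.
  24.  23.  32.  30.  29.  27.  25.  33.  31.  30. -88. -89. -89. -89.
 -90. -90. -90. -90. -90. -92. -92. -92. -92. -92. -94. -94. -94. -94.
 -96. -96. -96. -96. -98. -98.]
```

```bash
python3 -m pendant '[[0,0,0,20,0],[0,0,0,20,0],[0,0,0,15,0],[0,0,0,5,0],[0,0,4,0,0],[0,0,4,0,0],[0,0,3.5,0,0],[0,0,0,0,0]]'; python3 -m pendant '[[0,1.36,4.78,0,5],[0,1.36,4.78,0,5],[0,1.36,4.78,0,5],[0,1.36,4.78,0,5],[0,1.36,4.78,0,5],[0,1.36,4.78,0,5],[0,1.36,4.78,0,5],[0,1.36,4.78,0,5]]'; python3 -c "
from h import *; tip()"
```

```text
time: 12.5
tool_pos: [361.2, 349.0, 47.7]
tcp_rot: [179.9, 0.0, 149.0]
ft_force: [-0.0, 0.6, -0.4]
finger_gap: 0.2
time: 13.3
tool_pos: [380.3, 381.3, 46.9]
tcp_rot: [-179.9, -0.0, 108.8]
ft_force: [-5.9, -0.2, 3.9]
finger_gap: -0.1
rad 52.3 tan -20.1 yaw 108.8 z 46.9 t 13.30 [-5.9 -0.2  3.9] j6 -69.0
```

```bash
python3 -m pendant '[[0,1.36,4.78,0,5],[0,1.36,4.78,0,5],[0,1.36,4.78,0,5],[0,1.36,4.78,0,5],[0,1.36,4.78,0,5],[0,1.36,4.78,0,5],[0,1.36,4.78,0,5],[0,1.36,4.78,0,5]]'; python3 -c "
from h import *; tip()
p,d=optics.snapshot('top'); rep('top',p,300,154)"
```

```text
time: 14.1
tool_pos: [417.8, 394.1, 47.1]
tcp_rot: [-179.9, -0.1, 68.8]
ft_force: [-4.1, 6.1, -0.9]
finger_gap: 0.2
rad 52.6 tan -18.7 yaw 68.8 z 47.1 t 14.10 [-4.1  6.1 -0.9] j6 -31.0
top red [314.52 314.67 314.68 314.65 314.74 314.7 ]
 front z62 [309.73 309.88 309.93 309.89 309.95 309.92]
 gauge face z57 [150.62 150.42 150.69 150.45 150.59 150.73]
 back z62 [150.21 149.72 150.07 149.89 150.19 150.29]h.py:27: RuntimeWarning: overflow encountered in exp
  q,_=curve_fit(lambda t,a,b,c,w:a+b/(1+np.exp(-(t-c)/w)),y,s,[s[0],s[-1]-s[0],y0,1.5],maxfev=20000)
```

```bash
python3 -m pendant '[[0,1.36,4.78,0,5],[0,1.36,4.78,0,5],[0,1.36,4.78,0,5],[0,1.36,4.78,0,5],[0,1.36,4.78,0,5],[0,1.36,4.78,0,5],[0,1.36,4.78,0,5],[0,1.36,4.78,0,5],[0,0,0,0,0]]'; python3 -c "
from h import *; tip()"; python3 -m pendant '[[0,0,-4,0,0],[0,0,0,-20,0],[0,0,0,-20,0],[0,0,0,-20,0],[0,-21.5,-0.7,0,-6],[0,-17.0,-7.5,0,0],[0,0,0,0,-8],[0,0,0,0,-8],[0,0,0,0,-8],[0,0,0,0,-8]]'; 
cat >> h.py <<'E'
def front(n,p,z,y0,y1,f=gr): 
    return np.array([edge(n,p,z,a,a+30,y0,y1,f) for a in range(-90,90,30)])
def balls(p,d):
    C=cloud('top',d); m=(p.max(2)<70)&(C[...,2]>80)&(C[...,2]<108)&(abs(np.hypot(C[...,0]-A[0],C[...,1]-A[1])-88)<12)
    vv,uu=np.nonzero(m); P=ray('top',np.c_[uu,vv],88)[:,:2]-A; a=np.degrees(np.arctan2(P[:,1],P[:,0]))
    print("balls",sorted(a.round(0).astype(int)))
E
python3 -c "
from h import *; tip()
p,d=optics.snapshot('top'); cv2.imwrite('pics/top5.png',p); rep('top',p,305,159); print('F',front('top',p,62,293,309,lambda a:a[:,2]-a[:,0]))
balls(p,d)
p,d=optics.snapshot('side'); cv2.imwrite('pics/side5.png',p); a,_,ys=rect('side',p,20,-70,60,290,325,1); print(np.c_[ys,a.mean(1)].round(0).astype(int).tolist())"
```

```text
time: 15.05
tool_pos: [454.8, 378.3, 47.1]
tcp_rot: [-179.9, -0.1, 28.9]
ft_force: [0.3, 3.7, 0.4]
finger_gap: -0.1
rad 53.1 tan -16.4 yaw 28.9 z 47.1 t 15.05 [0.3 3.7 0.4] j6 6.0
time: 16.05
tool_pos: [414.9, 367.5, 106.8]
tcp_rot: [180.0, 0.0, 67.5]
ft_force: [-0.5, 0.2, 0.1]
finger_gap: 0.1
rad 26.5 tan -12.4 yaw 67.5 z 106.8 t 16.05 [-0.5  0.2  0.1] j6 -31.0
top red [314.85 315.17 315.2  315.04 315.24 315.08]
 front z62 [309.34 309.77 309.5  309.58 309.77 309.45]
 gauge face z57 [159.08 158.96 159.26 159.07 159.23 159.29]
 back z62 [158.8  158.63 158.97 158.84 158.91 158.99]
F [302.32 302.61 327.64 302.55 302.75 330.77]
balls [np.int64(-96), np.int64(-96), np.int64(-96), np.int64(-94), np.int64(-94), np.int64(-94), np.int64(-94), np.int64(-94), np.int64(-92), np.int64(-92), np.int64(-92), np.int64(-92), np.int64(-92), np.int64(-90), np.int64(-90), np.int64(-90), np.int64(-90), np.int64(-90), np.int64(-89), np.int64(-89), np.int64(-89), np.int64(-88), np.int64(-87), np.int64(-87), np.int64(146), np.int64(147), np.int64(147), np.int64(147), np.int64(148), np.int64(148), np.int64(14
[... 556 characters left out ...]
 236, 232, 231], [309, 236, 231, 231], [310, 233, 229, 230], [311, 224, 220, 228], [312, 204, 200, 225], [313, 173, 171, 221], [314, 149, 149, 218], [315, 149, 149, 218], [316, 173, 171, 220], [317, 204, 201, 224], [318, 225, 221, 228], [319, 234, 230, 230], [320, 236, 232, 231], [321, 235, 231, 230], [322, 234, 230, 230], [323, 234, 230, 230], [324, 234, 230, 230]]h.py:27: RuntimeWarning: overflow encountered in exp
  q,_=curve_fit(lambda t,a,b,c,w:a+b/(1+np.exp(-(t-c)/w)),y,s,[s[0],s[-1]-s[0],y0,1.5],maxfev=20000)
h.py:27: OptimizeWarning: Covariance of the parameters could not be estimated
  q,_=curve_fit(lambda t,a,b,c,w:a+b/(1+np.exp(-(t-c)/w)),y,s,[s[0],s[-1]-s[0],y0,1.5],maxfev=20000)
```

```bash
python3 -m pendant '[[0,-17,-14.8,0,0],[0,-17,-14.8,0,0],[0,-16.8,-14.8,0,0],[0,0,0,0,-8.2],[0,0,0,0,-8.2],[0,0,0,0,-8.2],[0,0,0,0,-8.2],[0,0,0,0,-8.2],[0,0,0,0,-8.2],[0,0,0,0,-8.2]]'; python3 -m pendant '[[0,0,0,0,-8.2],[0,0,0,0,-8.2],[0,0,0,0,-8.2],[0,0,0,0,0]]'
python3 -m pendant '[[0,0,0,20,0],[0,0,0,20,0],[0,0,0,15,0],[0,0,0,5,0],[0,0,4,0,0],[0,0,4,0,0],[0,0,3.5,0,0],[0,0,0,0,0]]'; python3 -c "
from h import *; tip()"
```

```text
time: 17.15
tool_pos: [354.3, 338.1, 106.7]
tcp_rot: [-180.0, 0.0, 124.5]
ft_force: [-1.1, -0.3, -0.7]
finger_gap: 0.2
time: 17.55
tool_pos: [354.3, 338.1, 106.7]
tcp_rot: [-180.0, 0.0, 149.0]
ft_force: [-0.0, 0.9, 0.1]
finger_gap: 0.5
time: 18.35
tool_pos: [361.2, 349.0, 47.6]
tcp_rot: [179.9, 0.0, 149.0]
ft_force: [-0.2, -0.1, -0.3]
finger_gap: -0.2
rad 52.6 tan -19.1 yaw 149.0 z 47.6 t 18.35 [-0.2 -0.1 -0.3] j6 -111.0
```

```bash
python3 -m pendant '[[0,1.36,4.78,0,5],[0,1.36,4.78,0,5],[0,1.36,4.78,0,5],[0,1.36,4.78,0,5],[0,1.36,4.78,0,5],[0,1.36,4.78,0,5],[0,1.36,4.78,0,5],[0,0,0,0,0]]'; cat >> h.py <<'E'
def fin(k,yg):
    tip()
    p,d=optics.snapshot('top'); cv2.imwrite(f'pics/top{k}.png',p)
    print('gauge',np.array([edge('top',p,57,a,a+30,yg-5,yg+8,gg) for a in range(-60,90,30)]))
    a,_,ys=rect('top',p,62,-70,70,300,330,1); print(np.c_[ys,a.mean(1)].round(0).astype(int).tolist())
    p,d=optics.snapshot('side'); cv2.imwrite(f'pics/side{k}.png',p); a,_,ys=rect('side',p,20,-70,60,300,325,1); print(np.c_[ys,a.mean(1)].round(0).astype(int).tolist())
E
python3 -W ignore -c "
from h import *; fin(6,166)"
```

```text
time: 19.15
tool_pos: [377.2, 378.2, 46.9]
tcp_rot: [-180.0, -0.0, 113.9]
ft_force: [-1.5, 0.3, 0.0]
finger_gap: -0.1
rad 52.2 tan -19.5 yaw 113.9 z 46.9 t 19.15 [-1.5  0.3  0. ] j6 -74.0
gauge [166.13337033 165.86375823 166.10681212 166.01492672 166.07639415]
[[300, 171, 180, 187], [301, 171, 180, 187], [302, 172, 181, 187], [303, 172, 181, 187], [304, 171, 181, 187], [305, 171, 180, 187], [306, 171, 180, 187], [307, 171, 180, 187], [308, 171, 180, 187], [309, 171, 180, 187], [310, 172, 180, 186], [311, 174, 180, 186], [312, 176, 180, 185], [313, 179, 180, 184], [314, 181, 181, 184], [315, 183, 181, 184], [316, 185, 182, 184], [317, 186, 182, 184], [318, 186, 183, 184], [319, 186, 183, 184], [320, 186, 183, 184], [321, 186, 182, 184], [322, 186, 182, 184], [323, 185, 182, 184], [324, 186, 182, 184], [325, 186, 183, 185], [326, 186, 183, 185], [327, 185, 182, 184], [328, 185, 182, 184], [329, 185, 182, 184]]
[[300, 199, 205, 209], [301, 191, 197, 200], [302, 185, 190, 192], [303, 182, 186, 188], [304, 180, 185, 186], [305, 179, 183, 185], [306, 176, 180, 182], [307, 175, 179, 180], [308, 179, 182, 182], [309, 186, 188, 188], [310, 193, 194, 198], [311, 194, 194, 207], [312, 184, 183, 213], [313, 163, 163, 217], [314, 147, 147, 218], [315, 150, 150, 218], [316, 174, 172, 220], [317, 204, 201, 224], [318, 225, 221, 228], [319, 234, 230, 230], [320, 236, 232, 230], [321, 235, 230, 230], [322, 234, 229, 230], [323, 234, 229, 230], [324, 234, 230, 230]]
```

```bash
python3 -W ignore - <<'E'
from h import *
D={n:cloud(n,optics.snapshot(n)[1]) for n in("top","side")}
def tf(P): q=P[...,:2]-A; return np.stack([q@X,q@Y,P[...,2]],-1)
for n in D:
    T=tf(D[n]).reshape(-1,3); x,y,z=T.T
    print(n,"bed",np.median(z[(abs(x)<90)&(y>325)&(y<345)]).round(2),"blocktop",np.median(z[(x>30)&(x<90)&(y>200)&(y<290)&(z>40)]).round(2),"bench",np.median(z[(abs(x)<90)&(y>365)&(y<385)]).round(2))
    if n=="side":
        for a,b in[(24,30),(30,36),(36,42),(42,48),(48,54),(54,60)]:
            k=(abs(x)<85)&(abs(y-311)<10)&(z>a)&(z<b); print(a,k.sum(),np.percentile(y[k],[25,50,75]).round(2))
p=cv2.imread("pics/side6.png")
c=rect("side",p,20,-110,110,290,330,0.4)[0][::-1]
c2=rect("side",p,62,-110,110,290,330,0.4)[0][::-1]
cv2.imwrite("pics/h.png",np.vstack([cv2.resize(c,None,fx=1.4,fy=2),cv2.resize(c2,None,fx=1.4,fy=2)]))
for z in(62,60,64):
    a,_,ys=rect("side",p,z,-70,60,300,330,1); print(z,np.c_[ys,a.mean(1)].round(0).astype(int).tolist())
E
```

```text
top bed 19.76 blocktop 62.35 bench -0.68
side bed 17.61 blocktop 63.14 bench 0.08
24 23 [312.87 313.12 313.47]
30 18 [312.93 313.17 313.54]
36 27 [313.13 313.46 313.69]
42 31 [312.73 313.07 313.39]
48 35 [312.32 312.73 313.19]
54 15 [312.26 312.67 312.84]
62 [[300, 221, 228, 233], [301, 221, 228, 233], [302, 221, 228, 233], [303, 221, 228, 233], [304, 221, 228, 233], [305, 221, 228, 233], [306, 221, 228, 233], [307, 221, 228, 233], [308, 221, 228, 233], [309, 220, 228, 232], [310, 218, 225, 230], [311, 212, 219, 223], [312, 203, 209, 213], [313, 193, 198, 201], [314, 185, 190, 191], [315, 183, 187, 188], [316, 183, 187, 188], [317, 183, 187, 188], [318, 182, 186, 186], [319, 183, 186, 186], [320, 187, 189, 188], [321, 193, 194, 195], [322, 195, 195, 204], [323, 188, 187, 211], [324, 169, 168, 215], [325, 152, 151, 217], [326, 152, 152, 219], [327, 174, 172, 221], [328, 203, 200, 224], [329, 224, 220, 227]]
60 [[300, 221, 228, 233], [301, 221, 228, 233], [302, 221, 228, 233], [303, 221, 228, 233], [304, 221, 228, 233], [305, 221, 228, 233], [306, 221, 228, 233], [307, 221, 228, 233], 
[... 447 characters left out ...]
15, 212, 226], [329, 230, 227, 229]]
64 [[300, 221, 228, 233], [301, 221, 228, 233], [302, 221, 228, 233], [303, 221, 228, 233], [304, 221, 228, 233], [305, 221, 228, 233], [306, 221, 228, 233], [307, 221, 228, 233], [308, 221, 228, 233], [309, 221, 228, 233], [310, 220, 227, 232], [311, 216, 223, 228], [312, 209, 216, 220], [313, 199, 205, 208], [314, 189, 195, 196], [315, 184, 188, 189], [316, 182, 187, 187], [317, 183, 187, 188], [318, 183, 187, 188], [319, 183, 187, 187], [320, 185, 188, 187], [321, 190, 192, 192], [322, 195, 196, 200], [323, 194, 193, 208], [324, 180, 179, 213], [325, 161, 160, 216], [326, 150, 150, 218], [327, 162, 161, 220], [328, 188, 186, 222], [329, 214, 211, 226]]
```

View pics/h.png

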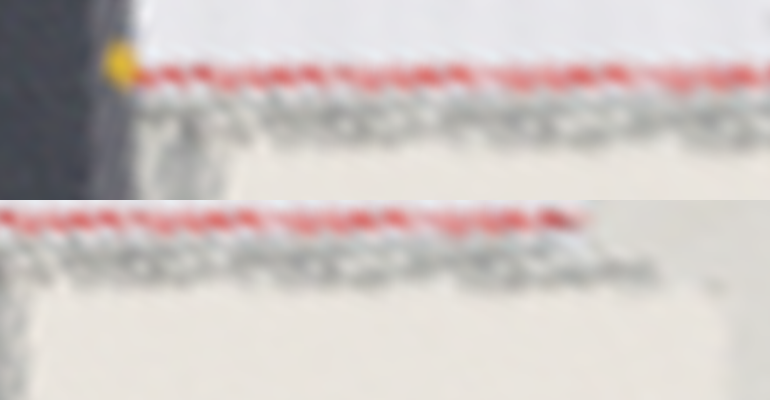

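```bash
python3 -m pendant '[[0,1.12,3.81,0,4],[0,1.12,3.81,0,4],[0,0,0,0,0],[0,0,0,0,0]]'; python3 -W ignore - <<'E'
from h import *
fin(7,168)
for k in(0,5,6,7):
    p=cv2.imread(f"pics/side{k}.png"); a=rect("side",p,20,-70,60,305,325,0.5)[0].astype(float).mean(1); ys=np.arange(305,325,.5)
    s=a[:,2]-a[:,1]; s=np.clip(s-3,0,None); print(k,"red sum",s.sum().round(1),"centroid",((s*ys).sum()/s.sum()).round(2),"peak",s.max().round(0))
E
```

```text
time: 19.75
tool_pos: [383.5, 382.6, 46.6]
tcp_rot: [-180.0, -0.0, 106.1]
ft_force: [-3.4, 1.3, 1.4]
finger_gap: 0.1
rad 51.6 tan -19.1 yaw 106.1 z 46.6 t 19.75 [-3.4  1.3  1.4] j6 -67.0
gauge [167.70035243 167.44183063 167.77439541 167.60742168 167.71318693]
[[300, 172, 180, 187], [301, 171, 180, 187], [302, 171, 180, 187], [303, 171, 180, 187], [304, 171, 180, 187], [305, 171, 180, 187], [306, 171, 180, 187], [307, 171, 181, 187], [308, 171, 180, 187], [309, 171, 180, 187], [310, 171, 180, 187], [311, 171, 180, 186], [312, 172, 180, 186], [313, 175, 180, 185], [314, 177, 181, 185], [315, 180, 181, 185], [316, 183, 182, 184], [317, 184, 182, 184], [318, 185, 182, 184], [319, 186, 182, 184], [320, 186, 183, 184], [321, 186, 182, 184], [322, 186, 182, 184], [323, 186, 182, 184], [324, 186, 182, 184], [325, 186, 182, 184], [326, 185, 182, 184], [327, 185, 182, 184], [328, 185, 182, 184], [329, 186, 182, 184]]
[[300, 210, 216, 220], [301, 205, 212, 215], [302, 198, 204, 207], [303, 190, 195, 197], [304, 183, 188, 190], [305, 181, 186, 187], [306, 181, 185, 187], [307, 181, 185, 186], [308, 180, 185, 184], [309, 179, 183, 183], [310, 177, 180, 184], [311, 169, 172, 187], [312, 152, 156, 194], [313, 133, 137, 201], [314, 126, 128, 208], [315, 142, 142, 215], [316, 174, 172, 220], [317, 205, 202, 225], [318, 225, 222, 228], [319, 234, 230, 230], [320, 236, 232, 230], [321, 234, 230, 230], [322, 234, 229, 230], [323, 234, 229, 230], [324, 234, 230, 230]]
0 red sum 551.7 centroid 314.46 peak 69.0
5 red sum 549.9 centroid 314.46 peak 69.0
6 red sum 583.8 centroid 314.31 peak 69.0
7 red sum 644.9 centroid 314.19 peak 77.0
```

```bash
python3 -m pendant '[[0,1.12,3.81,0,4],[0,0,0,0,0],[0,0,0,0,0]]'; python3 -W ignore - <<'E'
from h import *
fin(8,168)
p=cv2.imread("pics/side8.png"); q=cv2.imread("pics/side7.png")
cv2.imwrite("pics/i.png",np.vstack([cv2.resize(rect("side",i,20,-110,110,290,330,0.4)[0][::-1],None,fx=1.4,fy=2.5) for i in(q,p)]))
E
```

```text
time: 20.15
tool_pos: [386.9, 384.7, 46.6]
tcp_rot: [-180.0, -0.0, 102.1]
ft_force: [-4.6, 1.4, 1.0]
finger_gap: 0.3
rad 51.6 tan -18.8 yaw 102.1 z 46.6 t 20.15 [-4.6  1.4  1. ] j6 -63.0
gauge [168.23965518 168.72286522 168.49646842 168.58183699 168.69524707]
[[300, 172, 181, 187], [301, 172, 181, 187], [302, 172, 181, 187], [303, 172, 181, 188], [304, 172, 181, 188], [305, 172, 181, 187], [306, 171, 180, 187], [307, 171, 180, 187], [308, 171, 180, 187], [309, 171, 180, 187], [310, 171, 180, 187], [311, 171, 180, 187], [312, 172, 180, 187], [313, 173, 180, 186], [314, 175, 180, 185], [315, 177, 180, 185], [316, 180, 181, 184], [317, 182, 181, 184], [318, 184, 182, 184], [319, 185, 182, 184], [320, 186, 182, 184], [321, 186, 183, 184], [322, 186, 183, 185], [323, 186, 183, 185], [324, 186, 183, 185], [325, 185, 182, 184], [326, 185, 182, 184], [327, 185, 182, 184], [328, 186, 182, 184], [329, 186, 182, 184]]
[[300, 213, 219, 223], [301, 210, 217, 221], [302, 205, 211, 215], [303, 197, 203, 206], [304, 189, 194, 196], [305, 182, 187, 189], [306, 180, 184, 186], [307, 179, 183, 185], [308, 179, 183, 183], [309, 178, 182, 182], [310, 175, 179, 181], [311, 169, 173, 183], [312, 156, 161, 187], [313, 141, 147, 194], [314, 135, 140, 203], [315, 148, 149, 211], [316, 175, 174, 218], [317, 205, 202, 225], [318, 225, 221, 229], [319, 234, 230, 230], [320, 236, 231, 230], [321, 234, 230, 230], [322, 233, 229, 230], [323, 233, 229, 230], [324, 233, 229, 230]]
```

View pics/i.png

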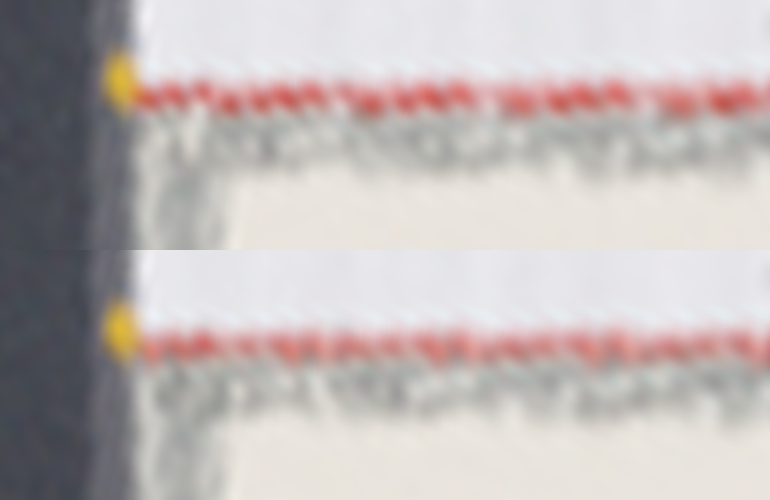

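```bash
python3 -m pendant '[[0,0,-5,0,0],[0,0,-5,0,0],[0,0,0,-20,0],[0,0,0,-20,0],[0,0,0,-20,0],[0,0,0,-20,0],[0,0,0,-20,0],[0,0,-30,0,0],[0,0,-30,0,0],[0,0,0,0,0]]'; python3 -W ignore - <<'E'
from h import *
fin(9,168)
p=cv2.imread("pics/top9.png"); cv2.imwrite("pics/j.png",cv2.resize(p[100:280,180:330],None,fx=3.3,fy=3.3,interpolation=cv2.INTER_CUBIC))
E
```

```text
time: 21.25
tool_pos: [315.9, 369.4, 146.3]
tcp_rot: [-179.9, 0.0, 102.1]
ft_force: [0.8, -0.4, -0.1]
finger_gap: -0.0
rad 51.4 tan -91.5 yaw 102.1 z 146.3 t 21.25 [ 0.8 -0.4 -0.1] j6 -59.0
gauge [168.29892062 168.64533029 168.50226911 168.59261345 168.73662409]
[[300, 172, 181, 188], [301, 172, 181, 188], [302, 172, 181, 188], [303, 172, 181, 188], [304, 172, 181, 188], [305, 172, 181, 188], [306, 172, 181, 188], [307, 172, 181, 188], [308, 171, 181, 188], [309, 171, 181, 188], [310, 171, 181, 188], [311, 171, 181, 187], [312, 172, 181, 187], [313, 173, 181, 187], [314, 176, 181, 186], [315, 178, 181, 186], [316, 181, 182, 185], [317, 183, 182, 185], [318, 185, 182, 185], [319, 186, 183, 185], [320, 187, 183, 185], [321, 187, 183, 185], [322, 187, 183, 185], [323, 186, 183, 185], [324, 186, 183, 185], [325, 186, 183, 185], [326, 186, 183, 185], [327, 186, 183, 185], [328, 186, 183, 185], [329, 186, 183, 185]]
[[300, 213, 219, 223], [301, 210, 217, 221], [302, 205, 211, 215], [303, 198, 203, 206], [304, 189, 194, 196], [305, 183, 187, 189], [306, 180, 184, 186], [307, 179, 184, 185], [308, 179, 183, 183], [309, 178, 182, 181], [310, 175, 180, 181], [311, 169, 173, 183], [312, 157, 161, 187], [313, 141, 147, 194], [314, 135, 139, 203], [315, 148, 149, 211], [316, 175, 173, 218], [317, 205, 201, 225], [318, 225, 221, 229], [319, 234, 230, 231], [320, 236, 232, 231], [321, 235, 231, 231], [322, 234, 230, 230], [323, 234, 230, 230], [324, 234, 230, 230]]
```

View pics/j.png

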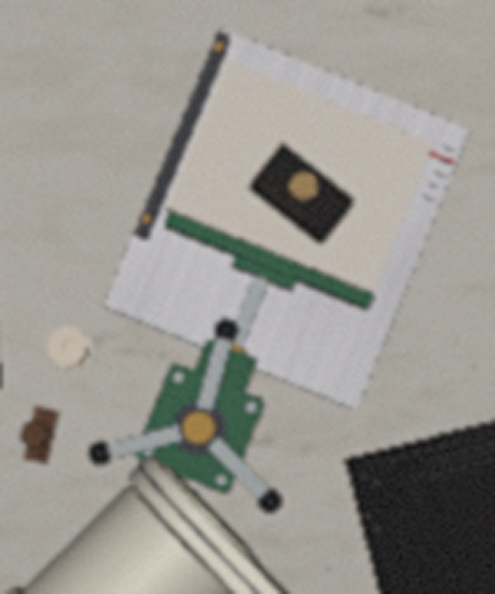

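The top view shows the weight on the block (around 302,190), the gauge against the block's rear face, and the red line covered apart from its end beyond the block (440,157). The reel and stamp are undisturbed and the tool is clear of everything.

```bash
python3 -c "
from bench import hand_in; print(hand_in())"
```

```text
the job is handed in; nothing more can be done
None
```

I turned the handwheel clockwise by about 4.6 rad in three spoke pushes. That moved the block until its leading edge lay on the red line, and I handed the job in at about 21.4 s of the 48 s.

**First push missed:** the first try passed above the spoke without moving anything. The camera showed the shut fingertips ending about 25 mm short of the reported TCP, so I lowered the tool and repeated the push.

**Final position** (distances along the trimmer's y, measured from the wheel's axis):
- **Top camera:** the gauge face is at 168.55 mm, which puts the leading edge at 314.55 mm. The line's centre is at about 314.6 mm. The block's edge read directly in that view came out about 0.5 to 1 mm further on.
- **Side camera:** the near part of the 3 mm line is just covered, which suggests an edge at about 313.8 mm. It disagrees with the top view by about 0.8 mm, but both estimates fall within the line's width.
- **After withdrawing the tool:** nothing moved between the last push and this check. The block is square against the gauge, the weight is standing on it, and the reel and stamp look undisturbed. The wax was not in that last picture, so I did not check it. The tool touches nothing.

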